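# Colour copy of the page on the copier's glass

### The arm

A 6-joint arm with a two-finger parallel gripper is mounted at the origin on the work surface. World frame = base frame: x ahead of the robot, y to its left, z up, the work surface at z = 0. Lengths are in m, angles in rad, forces in N, time in s.
With the tool pointing down it reaches from about 0.35 to 0.975 m from the base axis. Payload 4.9 kg.
Tool frame: the origin (TCP) lies midway between the tips of the shut fingers; the grasp point (between the pads) lies behind it (manip.tcp_to_grasp is the z of the grasp point in the tool frame, in m); z points along the fingers, y is the direction in which the jaws open and shut (so a half turn about z gives the same grasp; the last joint's range is limited). The gripper opens to 85 mm and grips with 20 to 120 N. Pads are 22 mm wide; open, the fingers measure 114 mm over their backs; the gripper's body (76 mm by 85 mm) begins 54 mm behind the grasp point. The pads swing forward as they close: fully open they stand 13 mm farther back than shut.
Start: joints at [-1.284, 0.053, 1.613, -0, 1.476, -0.119], TCP at [0.247, -0.574, 0.231] pointing down, gripper open.
Joint ranges: [-3.01, 3.01], [-1.01, 2.22], [0.06, 2.58], [-1.02, 4.17], [0.09, 2.62], [-3.14, 3.14]. Speed limits (rad/s): [2.57, 2.57, 3.14, 3.14, 3.14, 3.14].

### API

Orientations are given as a unit quaternion [w, x, y, z].
In Python, from plant import status, vision, order, regions_of, manip gives the robot as it stands. The module is installed in compiled form; this text tells all that it offers.
- The arm moves only by the shell command python3 -m crank 'ROWS'. ROWS is JSON, one flat list of numbers, 5 for each row, row after row: the shift along the tool's x, y, z in mm, then the turn about the tool's z in degrees, then the opening in per cent of the stroke, from 0 (shut) to 100 (fully open). In form: [tx, ty, tz, yaw, fingers, tx, ty, tz, yaw, fingers, ...]. A call has exactly 10 rows; each row is the pose to reach, as a shift and turn from the pose commanded when the call began, along the tool's axes at that moment; what a row does not reach only later rows make up. A row lasts 1/10 s, in which the tool goes at most 50 mm and 8.59 degrees, less where a joint would pass 70% of its speed; a pose out of reach is approached as far as the arm can. A call with a gripper value outside its range is refused whole. The fingers move at their own pace and stop on an object; the grip force is fixed at half the most. Time passes only in rows, so rows that repeat a pose let the fingers close, or fill a call up. It gives the time, the measured TCP pose, the force and the opening at its end, in the units of the state.
- status.state(): the state, without advancing time (a new reading comes with each control period).
- vision.grab_frame(name): name is "side" or "top" or "wrist"; returns (picture, depth): 384x512x3 uint8, red, green, blue; 384x512 float32, m along the optical axis (not along the pixel's ray), 0 where there is no reading.
- vision.get_calibration(name): a dict with "camera_matrix" (3x3 intrinsics, pixels), "k1" (the pictures are not rectified: a ray, as slopes to the right and down, at radius r is drawn at 1 + k1 r^2 times it, then the intrinsics apply), "R" (3x3) and "t" (3): a world point X has camera coordinates R X + t. Camera axes: x right, y down, z forward; pixel columns grow to the right and rows downward; lengths in m; the calibration is good to about 2 mm. A picture is of the moment at which its call begins: read the wrist's pose just before it. get_calibration takes no time and is no camera call; for the wrist camera it gives the pose at the moment of the call.
- order.job_done(): hands the job in, once; it reports no verdict.
Trained networks look in the newest picture that a camera, given by its name, has taken for a name from the list of things; names that differ only in an ending like _2 or _b are one class to them, and where a whole thing is asked for, a point or a joint stands for the part that bears it (a point fixed in the world has none). Each returns a list of dicts, best first, with "confidence" (0 to 1); they miss things now and then, are a little off and sometimes report something else, mostly with a low value. They report only what shows in the picture. A call takes as long as a camera call. They do not tell look-alikes from the thing itself.
- regions_of(camera, name): "region" (384x512 bool, what is visible of it) and "extent" ([centre column, centre row, width, height] in pixels, round what is visible of it).
The state is a dict: "time": time; "joint_pos": joint angles; "joint_vel": joint speeds; "joint_efforts": joint torques, N m; "tool_pos": TCP position; "tool_rot": TCP orientation; "contact_force": force on the tool from outside, world axes, zero at the start; "ft_torque": the same for the moment, N m; "gripper_width": opening from 0.0 (shut) to 1.0 (fully open).
Only numpy, scipy, OpenCV 4.12 (cv2) and the standard library are available. Lean on these libraries where they do the work, as an engineer would, in place of code of your own. Each camera call takes 0.05 s, during which the arm holds its last target. There are 200 camera calls.

### The job

A page lies on the glass of the desktop copier and its lid was left ajar. Push the lid gently down until it is fully shut, then press the colour key (the one with the three coloured dots) right in and let it come up, and then press the green start key right in and let go. Press no other key, do not raise the lid, and leave the mug, clip jar and stapler where they are; nothing is to be picked up.

Things in the scene. Friction and masses are not known exactly. Their poses are not given: they have to be found in the camera images.
- printer: grey desktop copier, 310 mm deep (x), 430 wide (y), fixed on the desk. Origin: centre of its underside; x points to its back (hinge side), y to the left of a user in front, z up. The black control panel, x -157 to -83 mm, slopes 8 deg up to the back, 136 mm high at the key row (x -121). Keys from left: sleep (y +185), mono (+20), colour (-30), stop (-88), start (-150); a display lies between sleep and mono
- lid (a joint): lid angle in rad: 0 = fully shut, grows as it opens upwards; starts 0.35 to 0.6 open. A stiff hinge: it stays where it is left and must be pushed all the way; 2 to 6 N on its top near the front edge moves it. It counts as shut below 0.03
- lid_front (a point): middle of the front top edge of the lid (light grey plate, 230 mm from hinge to front edge, 424 mm wide, top face 20 mm above the hinge line in the lid's own frame). Axes: x along the lid from its front edge to the hinge, z out of its top face
- lid_hinge (a point): middle of the lid's hinge line at the back of the copier, 142 mm above the desk; the line runs along the printer's y, 150 mm behind the printer's origin. Shut, the lid's front edge stands 230 mm in front of it and its flat top is 162 mm above the desk
- key_colour (a joint): colour key: travel in m, 0 = up (at rest), 0.004 = pressed fully in; a spring returns it. About 1 N starts it and 4 N takes it to its stop; it counts as pressed from 0.003
- colour_top (a point): centre of the top face of the colour (light grey, 20 x 24 mm, with three dots in cyan, magenta and yellow) key (moves with it); z points out of the key, so press along -z. The key stands 7 mm proud of the panel
- key_start (a joint): start key: travel in m, 0 = up (at rest), 0.004 = pressed fully in; a spring returns it. About 1 N starts it and 4 N takes it to its stop; it counts as pressed from 0.003
- start_top (a point): centre of the top face of the start (round, green, 26 mm across, the rightmost key) key (moves with it); z points out of the key, so press along -z. The key stands 7 mm proud of the panel
- key_mono (a joint): mono key: travel in m, 0 = up (at rest), 0.004 = pressed fully in; a spring returns it. About 1 N starts it and 4 N takes it to its stop; it counts as pressed from 0.003. Not to be pressed
- mono_top (a point): centre of the top face of the mono (light grey, 20 x 24 mm, with one black dot) key (moves with it); z points out of the key, so press along -z. The key stands 7 mm proud of the panel. Not to be pressed
- key_stop (a joint): stop key: travel in m, 0 = up (at rest), 0.004 = pressed fully in; a spring returns it. About 1 N starts it and 4 N takes it to its stop; it counts as pressed from 0.003. Not to be pressed
- stop_top (a point): centre of the top face of the stop (round, red, 20 mm across, between colour and start) key (moves with it); z points out of the key, so press along -z. The key stands 7 mm proud of the panel. Not to be pressed
- key_sleep (a joint): sleep key: travel in m, 0 = up (at rest), 0.004 = pressed fully in; a spring returns it. About 1 N starts it and 4 N takes it to its stop; it counts as pressed from 0.003. Not to be pressed
- sleep_top (a point): centre of the top face of the sleep (round, grey, 18 mm across, far left) key (moves with it); z points out of the key, so press along -z. The key stands 7 mm proud of the panel. Not to be pressed
- mug: blue mug, 80 mm across, 95 mm high, standing on the desk to the right of the copier; origin: centre of its underside
- clip_jar: clear open jar with coloured clips, 72 mm across, 65 mm high, on the desk to the right of the copier, behind the mug; origin: centre of its underside
- stapler: black and blue stapler, 150 x 36 x 56 mm, lying on the desk to the left of the copier; origin: centre of its underside
Not all that is in view belongs to the job. Leave any black look-alike of the clip_jar alone. Several things look just like the mug: the one meant starts nearest to the robot's base.

How it is judged:
By the outcome, as a careful person would: the job done as asked, in the order asked, and still so for the second after the job is handed in, with the robot touching nothing.
It also fails if it takes over 45 s, if anything falls off the work surface, if the arm or the gripper's body presses on something with over 40 N, if the wrist force passes 120 N, or if a joint passes its speed limit or range.

## Working session

There is one attempt and no reset: what is moved stays moved. The work goes in short steps, Python scripts to look and compute and a shell command to move; the robot and the scene stay as the last step left them, time stands still between calls to the robot, and variables do not carry over. Pictures are saved under pics/ and viewed, on a budget of 10 in all, crops included, one or two more only if the job needs it, and the job is handed in when it is done.

```bash
mkdir -p pics; cat > h.py <<'E'
import numpy as np,cv2
from plant import status,vision,order,regions_of,manip
from scipy.spatial.transform import Rotation as Ro
def pts(cal,depth,uv):
    K=np.array(cal["camera_matrix"]);k=float(cal["k1"]);R=np.array(cal["R"]);t=np.array(cal["t"])
    uv=np.atleast_2d(np.asarray(uv,float))
    s=cv2.undistortPoints(uv.reshape(-1,1,2),K,np.array([k,0,0,0.])).reshape(-1,2)
    d=depth[uv[:,1].round().astype(int),uv[:,0].round().astype(int)]
    return (np.c_[s*d[:,None],d]-t)@R
def reg(cam,name,depth,cal):
    out=[]
    for r in regions_of(cam,name):
        v,u=np.nonzero(r["region"]&(depth>0)); 
        if len(u)==0: continue
        P=pts(cal,depth,np.c_[u,v]); out.append((r["confidence"],r["extent"],P))
    return out
def tool():
    s=status.state();q=s["tool_rot"];return np.array(s["tool_pos"]),Ro.from_quat([q[1],q[2],q[3],q[0]]).as_matrix()
E
python3 - <<'E'
from h import *
np.set_printoptions(precision=4,suppress=True)
s=status.state();print(s);print(tool()[1],manip.tcp_to_grasp)
ims=[]
for c in("top","side"):
    im,d=vision.grab_frame(c);cal=vision.get_calibration(c);np.save(c+"_d.npy",d)
    cv2.imwrite(f"pics/{c}0.png",im[:,:,::-1])
    for n in("printer","lid_front","colour_top","start_top","stop_top","mono_top","sleep_top"):
        for cf,e,P in reg(c,n,d,cal): print(c,n,round(cf,2),np.round(e),np.median(P,0),P.min(0),P.max(0))
E
```

```text
{'time': 0.0, 'joint_pos': array([-1.284 ,  0.0534,  1.6143,  0.    ,  1.476 , -0.119 ]), 'joint_vel': array([-0.0004, -0.0002, -0.0003, -0.0008, -0.0003,  0.0009]), 'joint_efforts': array([ -0.0008, -39.3678, -37.0176,  -0.0001,   0.0071,  -0.    ]), 'tool_pos': array([ 0.2466, -0.5736,  0.2301]), 'tool_rot': array([-0.001 ,  0.9795,  0.2015, -0.0001]), 'contact_force': array([-0.6146,  0.0299, -0.2355]), 'ft_torque': array([-0.0318,  0.0374, -0.0119]), 'gripper_width': 1.000929504317248}
[[ 0.9188  0.3948 -0.0006]
 [ 0.3948 -0.9188  0.002 ]
 [ 0.0003 -0.002  -1.    ]] -0.0187
top printer 0.89 [229. 186. 132. 107.] [ 0.6176 -0.0154  0.174 ] [ 0.4448 -0.2426 -0.0028] [0.8377 0.215  0.292 ]
top lid_front 0.73 [318. 175.  19.  20.] [ 0.6874 -0.3458  0.0375] [ 0.6499 -0.381  -0.0071] [ 0.7199 -0.3095  0.0719]
top lid_front 0.64 [229. 161. 134.  65.] [ 0.6886 -0.0242  0.2327] [ 0.5775 -0.256  -0.0071] [0.861  0.2505 0.292 ]
top colour_top 0.52 [236. 217.   9.   8.] [ 0.515  -0.0325  0.1441] [ 0.5051 -0.0434  0.1384] [ 0.523  -0.022   0.1508]
top start_top 0.41 [319. 174.  20.  22.] [ 0.6876 -0.3463  0.0374] [ 0.6499 -0.381  -0.0071] [ 0.7358 -0.3101  0.0719]
top mono_top 0.49 [224. 214.   5.   3.] [0.5198 0.0166 0.1429] [0.5094 0.0058 0.1357] [0.5305 0.0272 0.1481]
side printer 0.74 [285. 160.  79. 133.] [ 0.6919 -0.0733  0.225 ] [ 0.5797 -0.2452 -0.0068] [0.8453 0.6215 0.2848]
side printer 0.67 [261. 178. 123. 163.] [ 0.6392 -0.1517  0.1395] [ 0.4448 -0.2515 -0.0047] [0.8564 0.4223 0.2848]
side lid_front 0.73 [282. 160.  75. 129.] [ 0.6923 -0.0719  0.2252] [ 0.5798 -0.2452 -0.0058] [0.8312 0.5852 0.2848]
side colour_top 0.42 [223. 180.   6.   6.] [ 0.5166 -0.0364  0.1406] [ 0.5077 -0.0444  0.1326] [ 0.5254 -0.0163  0.1442]
side stop_top 0.73 [231. 281.  33.  45.] [ 0.5453 -0.3417  0.0573] [ 0.5056 -0.3656 -0.0011] [ 0.5831 -0.2212  0.097 ]
```

View pics/top0.png

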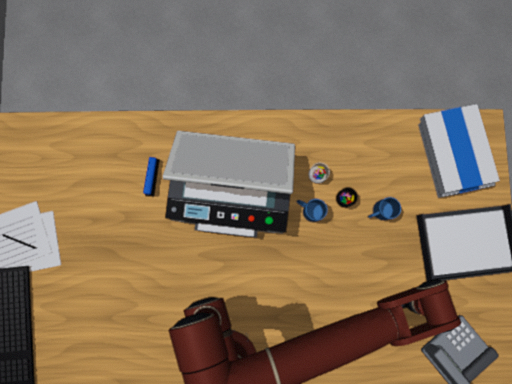

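View pics/side0.png

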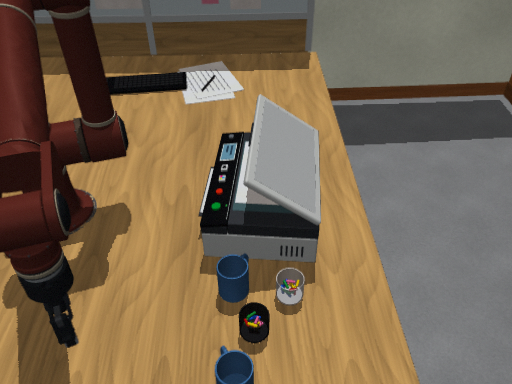

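```bash
cat > fit.py <<'E'
from h import *
from scipy.optimize import least_squares
np.set_printoptions(precision=4,suppress=True)
mod=np.array([[-.121,-.088],[-.121,-.150]])
obs=[]
for c in("top","side"):
    im=cv2.imread(f"pics/{c}0.png").astype(int);d=np.load(c+"_d.npy");cal=vision.get_calibration(c)
    b,g,r=im[...,0],im[...,1],im[...,2]
    box=(slice(205,235),slice(235,285)) if c=="top" else (slice(180,215),slice(205,232))
    for nm,m in(("red",(r>100)&(g<70)&(b<70)),("green",(g>80)&(r<70)&(b<110))):
        mm=np.zeros(m.shape,bool);mm[box]=m[box];v,u=np.nonzero(mm)
        w=np.array([[u.mean(),v.mean()]]);P=pts(cal,d,w)[0];Pm=np.median(pts(cal,d,np.c_[u,v]),0);print(c,nm,len(u),w,P,Pm);obs.append(Pm)
    # lid plane and panel/body
    L=[x for x in reg(c,"lid_front",d,cal) ]if 0 else []
obs=np.array(obs);r=(obs[0]+obs[2])/2;g=(obs[1]+obs[3])/2
dv=r-g;yaw=np.arctan2(-dv[0],dv[1]);print("yaw keys",yaw,np.linalg.norm(dv))
for c,box in(("top",(slice(145,175),slice(185,285))),("side",(slice(130,190),slice(262,310)))):
    d=np.load(c+"_d.npy");cal=vision.get_calibration(c)
    v,u=np.mgrid[box];P=pts(cal,d,np.c_[u.ravel(),v.ravel()]);
    for _ in range(4):
        ce=P.mean(0);n=np.linalg.svd(P-ce)[2][2];n*=np.sign(n[2]);e=(P-ce)@n;P=P[abs(e)<max(.004,2*e.std())]
    print(c,"lid n",n,"ang",np.arctan2(np.hypot(n[0],n[1]),n[2]),"az",np.arctan2(-n[1],-n[0]),e.std(),ce,len(P))
E
python3 fit.py
```

```text
top red 31 [[250.6774 217.9032]] [ 0.5089 -0.0874  0.1408] [ 0.5086 -0.0885  0.1415]
top green 64 [[268.875 216.125]] [ 0.5153 -0.1513  0.1338] [ 0.5044 -0.1512  0.142 ]
side red 30 [[218.8333 190.6333]] [ 0.5089 -0.0903  0.1421] [ 0.5089 -0.0878  0.1399]
side green 50 [[215.9 205.2]] [ 0.5019 -0.1466  0.1388] [ 0.5018 -0.1477  0.1399]
yaw keys -0.09136934887205748 0.06154161668351834
top lid n [ 0.5519 -0.0676  0.8311] ang 0.5896331530108427 az 3.019770251100229 0.0018845451174636792 [ 0.7003 -0.0347  0.2247] 2744
side lid n [ 0.5501 -0.0665  0.8324] ang 0.5873035444573452 az 3.021336923266123 0.0013563913362047918 [ 0.6964 -0.0596  0.2231] 2859
```

Candidates: the keys in the top view are mono (221,214), colour with three dots (235,216), stop red (251,218) and start green (269,220). "start" and "lid_front" detections at (318,175) are the clip jar, so I reject those. The fitted copier pose is about (0.640, -0.015), yaw -0.12, with the lid at 0.588 rad. I'm moving above the lid front with the fingers shut.

```bash
python3 -m crank '[10,-5,-45,0,0, 40,-20,-80,4,0, 80,-45,-105,8,0, 125,-75,-110,12,0, 165,-100,-110,16,0, 210,-130,-110,20,0, 250,-155,-110,24,0, 290,-180,-110,28,0, 335,-205,-110,30,0, 375,-230,-110,30,0]'
python3 -m crank '[40,0,0,0,0, 80,0,0,0,0, 110,0,0,0,0, 110,0,0,0,0, 110,0,0,0,0, 110,0,0,0,0, 110,0,0,0,0, 110,0,0,0,0, 110,0,0,0,0, 110,0,0,0,0]'
python3 - <<'E'
from h import *
p,R=tool();print(p,R)
im,d=vision.grab_frame("wrist");cv2.imwrite("pics/w1.png",im[:,:,::-1])
E
```

```text
time: 1.8
tool_pos: [0.5004, -0.2144, 0.3416]
tool_rot: [0.0, 0.998, -0.059, 0.0]
contact_force: [1.1, -0.3, -0.4]
gripper_width: 0.006
time: 2.8
tool_pos: [0.6085, -0.2292, 0.3416]
tool_rot: [0.0, 0.998, -0.059, 0.0]
contact_force: [0.7, 0.3, -0.5]
gripper_width: 0.001
[ 0.60847138 -0.22919708  0.34159729] [[ 9.93038927e-01 -1.17786107e-01  3.49282305e-04]
 [-1.17786050e-01 -9.93038979e-01 -1.78867424e-04]
 [ 3.67919041e-04  1.36481732e-04 -9.99999923e-01]]
```

View pics/w1.png

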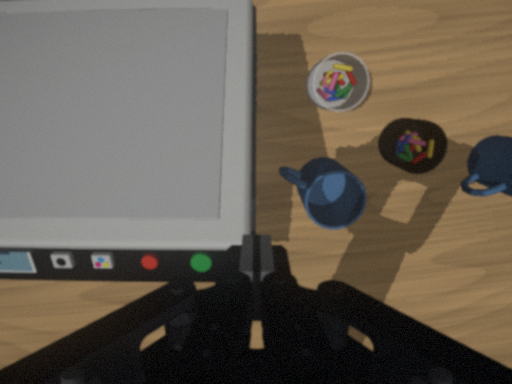

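The wrist view shows colour (three dots) at (102,261), red stop at (150,262), green start at (201,262) and mono at (62,261). I'll compute key positions from this picture first.

```bash
python3 - <<'E'
from h import *
p,R=tool();cal=vision.get_calibration("wrist");K=np.array(cal["camera_matrix"])
im,d=vision.grab_frame("wrist")
C=np.array(cal["R"]);c=-C.T@np.array(cal["t"])
for n,px in dict(mono=(62,261),colour=(102,261),stop=(150,262),start=(201,262)).items():
    s=cv2.undistortPoints(np.array([[px]],float),K,np.array([float(cal["k1"]),0,0,0])).ravel()
    r=C.T@np.r_[s,1]; X=c+r*(.143-c[2])/r[2]; print(n,X.round(4),pts(cal,d,[px]).round(4),"tool mm",((X-p)@R*1000).round(1))
E
python3 -m crank '[-2,-45,0,0,0, -4,-90,0,0,0, -6,-135,0,0,0, -8,-175,0,0,0, -8,-186,5,0,0, -8,-186,15,0,0, -8,-186,25,0,0, -8,-186,32,0,0, -8,-186,38,0,0, -8,-186,40,0,0]'
```

```text
mono [0.5203 0.0178 0.143 ] [[0.5204 0.0176 0.1434]] tool mm [-116.8 -234.9  198.5]
colour [ 0.5151 -0.0314  0.143 ] [[ 0.5152 -0.0316  0.1433]] tool mm [-116.2 -185.4  198.5]
stop [ 0.5074 -0.0891  0.143 ] [[ 0.5073 -0.089   0.1428]] tool mm [-117.  -127.2  198.5]
start [ 0.5006 -0.1498  0.143 ] [[ 0.5009 -0.15    0.1435]] tool mm [-116.6  -66.1  198.5]
time: 3.9
tool_pos: [0.6222, -0.0445, 0.2998]
tool_rot: [-0.0, 0.998, -0.06, -0.001]
contact_force: [-0.7, -0.1, 0.4]
gripper_width: 0.003
```

```bash
python3 -m crank '[0,0,8,0,0, 0,0,16,0,0, 0,0,24,0,0, -4,0,32,0,0, -10,0,40,0,0, -15,0,48,0,0, -21,0,56,0,0, -25,0,64,0,0, -29,0,72,0,0, -32,0,80,0,0]'
```

```text
time: 4.9
tool_pos: [0.5903, -0.0396, 0.2207]
tool_rot: [-0.0, 0.998, -0.059, -0.0]
contact_force: [1.2, 0.2, 2.9]
gripper_width: 0.0
```

```bash
python3 -m crank '[-3,0,8,0,0, -6,0,16,0,0, -8,0,24,0,0, -10,0,32,0,0, -12,0,39,0,0, -13,0,45,0,0, -14,0,50,0,0, -15,0,54,0,0, -15,0,57,0,0, -15,0,58,0,0]'
```

```text
time: 5.9
tool_pos: [0.5755, -0.038, 0.1628]
tool_rot: [0.0, 0.998, -0.059, -0.001]
contact_force: [-1.4, 0.1, 2.6]
gripper_width: 0.003
```

```bash
python3 -m crank '[0,0,0.5,0,0, 0,0,1,0,0, 0,0,1.5,0,0, 0,0,2,0,0, 0,0,2,0,0, 0,0,2,0,0, 0,0,2,0,0, 0,0,2,0,0, 0,0,2,0,0, 0,0,2,0,0]'
```

```text
time: 6.9
tool_pos: [0.576, -0.038, 0.1612]
tool_rot: [-0.0, 0.998, -0.059, 0.0]
contact_force: [0.0, -0.3, 0.1]
gripper_width: -0.005
```

```bash
python3 -m crank '[0,0,0.5,0,0, 0,0,1,0,0, 0,0,1.5,0,0, 0,0,2,0,0, 0,0,2.5,0,0, 0,0,3,0,0, 0,0,3,0,0, 0,0,3,0,0, 0,0,3,0,0, 0,0,3,0,0]'
```

```text
time: 7.9
tool_pos: [0.5761, -0.038, 0.161]
tool_rot: [0.0, 0.998, -0.059, 0.0]
contact_force: [-7.0, 0.9, 12.7]
gripper_width: 0.005
```

```bash
python3 -m crank '[0,0,-10,0,0, 0,0,-35,0,0, -5,0,-60,0,0, -35,0,-80,0,0, -61,0,-80,0,0, -61,0,-80,0,0, -61,0,-80,0,0, -61,0,-80,0,0, -61,0,-80,0,0, -61,0,-80,0,0]'
python3 - <<'E'
from h import *
np.set_printoptions(precision=4,suppress=True)
p,R=tool();im,d=vision.grab_frame("wrist");cal=vision.get_calibration("wrist")
im2,d2=vision.grab_frame("side");c2=vision.get_calibration("side")
cv2.imwrite("pics/w2.png",np.hstack([im,im2])[::1,:,::-1][:, :].copy() if 0 else np.vstack([cv2.resize(im,(400,300)),cv2.resize(im2,(400,300))])[:,:,::-1])
print(p)
for t in((.5152,-.0312,.143),(.5008,-.1497,.143)): print(((np.array(t)-p)@R*1000).round(1))
L=reg("side","lid_front",d2,c2)
for cf,e,P in L:
    P=P[P[:,2]>.13]
    for _ in range(5):
        ce=np.median(P,0) if _==0 else P.mean(0);n=np.linalg.svd(P-ce,full_matrices=False)[2][2];n*=np.sign(n[2]);q=(P-ce)@n;P=P[abs(q)<max(.003,2*q.std())]
    print("lid",cf,e,n,ce,len(P),"front-back angle",np.arctan2(n[:2]@[.993,-.12],n[2]))
E
```

```text
time: 8.9
tool_pos: [0.5158, -0.0309, 0.2379]
tool_rot: [-0.0, 0.998, -0.059, -0.0]
contact_force: [-1.2, 0.4, 0.3]
gripper_width: 0.002
[ 0.5158 -0.0309  0.2379]
[-0.5  0.4 94.9]
[ -0.8 119.8  94.8]
lid 0.74 [272.2, 176.8, 89.2, 100.1] [-0.0015  0.0003  1.    ] [ 0.6721 -0.0493  0.1594] 6531 front-back angle -0.0015643642909438829
```

View pics/w2.png

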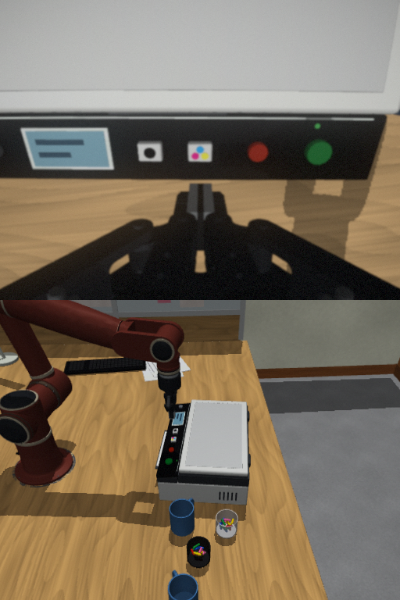

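The lid is shut (plane angle about 0). The colour key at (200,152) is directly in line with the fingers.

```bash
python3 -m crank '[0,0,30,0,0, 0,0,60,0,0, 0,0,80,0,0, 0,0,90,0,0, 0,0,92,0,0, 0,0,93,0,0, 0,0,94,0,0, 0,0,95,0,0, 0,0,96,0,0, 0,0,96,0,0]'
python3 -m crank '[0,0,0.5,0,0, 0,0,1,0,0, 0,0,1.5,0,0, 0,0,2,0,0, 0,0,2.5,0,0, 0,0,3,0,0, 0,0,3,0,0, 0,0,3,0,0, 0,0,3,0,0, 0,0,3,0,0]'
```

```text
time: 10.05
tool_pos: [0.5162, -0.0309, 0.1433]
tool_rot: [0.0, 0.998, -0.059, 0.001]
contact_force: [0.9, -0.0, 1.1]
gripper_width: -0.002
time: 11.05
tool_pos: [0.516, -0.0309, 0.14]
tool_rot: [0.0, 0.998, -0.059, 0.001]
contact_force: [1.9, -0.9, 5.5]
gripper_width: -0.002
```

```bash
python3 -m crank '[0,0,0.5,0,0, 0,0,1,0,0, 0,0,1.5,0,0, 0,0,2,0,0, 0,0,2.5,0,0, 0,0,3,0,0, 0,0,3,0,0, 0,0,3,0,0, 0,0,3,0,0, 0,0,3,0,0]'
```

```text
time: 12.05
tool_pos: [0.5163, -0.031, 0.1395]
tool_rot: [0.0, 0.998, -0.059, 0.001]
contact_force: [-3.3, 1.0, 17.3]
gripper_width: 0.002
```

The key is on its stop (17 N, no further motion). I'll release it and move over to start.

```bash
python3 -m crank '[0,0,-5,0,0, 0,0,-30,0,0, 0,0,-70,0,0, 0,30,-100,0,0, 0,70,-100,0,0, 0,110,-100,0,0, 0,120,-100,0,0, 0,120,-100,0,0, 0,120,-100,0,0, 0,120,-100,0,0]'
python3 - <<'E'
from h import *
p,R=tool();im,d=vision.grab_frame("wrist");cal=vision.get_calibration("wrist")
cv2.imwrite("pics/w3.png",im[:,:,::-1])
b=im.astype(int);m=(b[...,1]>70)&(b[...,0]<80)&(b[...,2]<90)&(b[...,1]>1.6*b[...,0])
n,l,st,ce=cv2.connectedComponentsWithStats(m.astype(np.uint8));i=1+st[1:,4].argmax()
X=pts(cal,d,[ce[i]])[0];print(p,ce[i],st[i],X,((X-p)@R*1000).round(1),((np.array([.5008,-.1497,.143])-p)@R*1000).round(1))
E
```

```text
time: 13.05
tool_pos: [0.5012, -0.1487, 0.2356]
tool_rot: [-0.0, 0.998, -0.058, -0.001]
contact_force: [0.7, -0.0, 0.9]
gripper_width: -0.001
[ 0.5011518  -0.14868057  0.23563884] [257.30469645 195.11798396] [241 179  34  33 873] [ 0.50069094 -0.14883057  0.14327487] [-0.3  0.3 92.4] [-0.1  1.1 92.6]
```

View pics/w3.png

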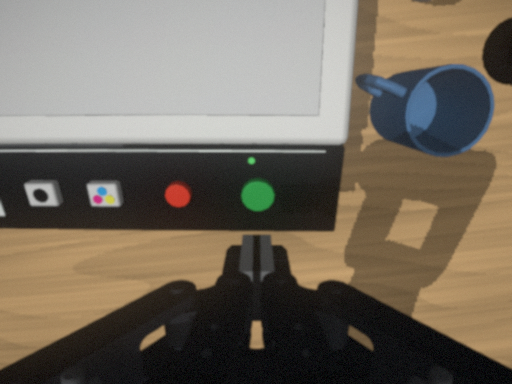

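The green start key at (257,195) is under the fingers and the colour key is up again. Pressing start.

```bash
python3 -m crank '[0,0,30,0,0, 0,0,60,0,0, 0,0,80,0,0, 0,0,88,0,0, 0,0,91,0,0, 0,0,93,0,0, 0,0,94,0,0, 0,0,95,0,0, 0,0,96,0,0, 0,0,97,0,0]'
python3 -m crank '[0,0,0.5,0,0, 0,0,1,0,0, 0,0,1.5,0,0, 0,0,2,0,0, 0,0,2.5,0,0, 0,0,3,0,0, 0,0,3,0,0, 0,0,3,0,0, 0,0,3,0,0, 0,0,3,0,0]'
```

```text
time: 14.1
tool_pos: [0.5024, -0.1501, 0.1406]
tool_rot: [0.0, 0.998, -0.059, 0.002]
contact_force: [2.0, 1.4, 3.7]
gripper_width: -0.001
time: 15.1
tool_pos: [0.5026, -0.1502, 0.1397]
tool_rot: [0.0, 0.998, -0.059, 0.001]
contact_force: [-2.8, 4.0, 13.3]
gripper_width: -0.0
```

Start is on its stop (13 N at the same height as colour). Now releasing and retreating.

```bash
python3 -m crank '[0,0,-5,0,0, 0,0,-30,0,0, 0,0,-70,0,0, 0,0,-110,0,0, -20,0,-140,0,0, -40,0,-140,0,0, -60,0,-140,0,0, -60,0,-140,0,0, -60,0,-140,0,0, -60,0,-140,0,0]'
python3 - <<'E'
from h import *
im,d=vision.grab_frame("wrist");im2,d2=vision.grab_frame("side")
cv2.imwrite("pics/w4.png",np.vstack([cv2.resize(im,(400,300)),cv2.resize(im2,(400,300))])[:,:,::-1])
cal=vision.get_calibration("side")
v,u=np.mgrid[140:200,262:295];P=pts(cal,d2,np.c_[u.ravel(),v.ravel()]);print(np.percentile(P[:,2],[5,50,95]))
E
```

```text
time: 16.1
tool_pos: [0.442, -0.1431, 0.2757]
tool_rot: [-0.0, 0.998, -0.059, -0.0]
contact_force: [-0.7, 0.5, -0.2]
gripper_width: 0.0
[0.15677274 0.15959876 0.16244038]
```

View pics/w4.png

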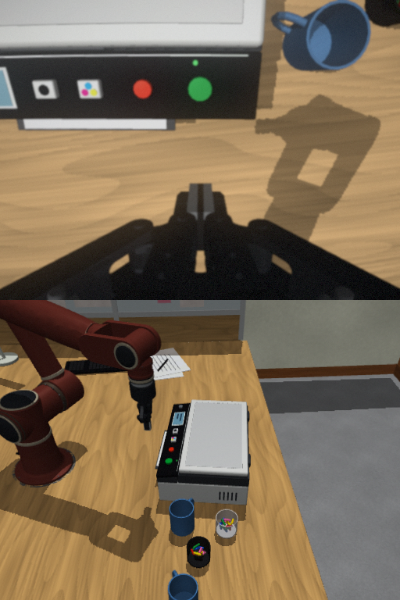

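The gripper is clear, the lid is flat at about 0.160 m, all keys are up (colour (90,89), start (200,89)), and the mug and jar have not moved.

```bash
python3 -c "
from plant import order;print(order.job_done())"
```

```text
the job is handed in; nothing more can be done
None
```

I did the job in the order asked and handed it in at about 16 s of the 45 s allowed. The fingers were shut throughout and nothing was picked up.

- **Lid:** I pushed it down with about 3 N until it met a hard stop at 13 N. It then measured flat, at an angle of about 0.002 rad and a height of about 0.160 m, against 0.162 m nominal.
- **Colour key:** I pressed it to its stop (17 N, no further motion) and released it.
- **Start key:** I pressed it to its stop (13 N, at the same tool height) and released it.
- **Last pictures:** the lid is shut, the mono, colour, stop and start keys look up, the mug and clip jar look unmoved, and the gripper is clear of everything.

**Not checked:**
- There is no direct reading of key travel, so "pressed fully" rests on force and tool height.
- The stapler is hidden or out of frame in the last pictures, and the sleep key was not checked in them; the arm went near neither.

**Disagreements:** the networks wrongly gave the clip jar as the lid front and the start key, and the mug as the stop key. I rejected those by position.

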